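Pop the tall coffee capsule and trap it on the chute

ROBOT

A 7-joint arm with a two-finger parallel gripper is mounted at the origin on a cart in front of the work surface, level with it; the furniture and walls round the work are solid. World frame = base frame: x ahead of the robot, y to its left, z up, the work surface at z = 0. Lengths are in m, angles in degrees, forces in N, time in s.
With the tool pointing down it reaches from about 0.425 to 0.825 m from the base axis. Payload 3.6 kg.
Tool frame: the origin (TCP) lies midway between the tips of the shut fingers; the grasp point (between the pads) lies 19 mm behind it; z points along the fingers, y is the line along which they close (so a half turn about z gives the same grasp; the last joint's range is limited). The gripper opens to 85 mm and grips with 20 to 120 N. Pads are 22 mm wide; open, the fingers measure 114 mm over their backs; the gripper's body (76 mm by 85 mm) begins 54 mm behind the grasp point. The pads swing forward as they close: fully open they stand 13 mm farther back than shut.
Start: joints at [70.331, 35.231, -0.722, 81.555, 0.464, 63.22, -2.315], TCP at [0.203, -0.618, 0.205] pointing down, gripper open.
Joint ranges: [-178.69, 178.69], [-17.37, 117.87], [-77.05, 75.6], [15.02, 138.74], [-78.02, 258.01], [0.78, 113.62], [-162.83, 162.83]. Speed limits (degrees/s): [159.86, 159.86, 180, 180, 180, 180, 180].

INTERFACE

Orientations are given as [roll, pitch, yaw] about the fixed x, y, z axes, in that order (R = Rz(yaw) Ry(pitch) Rx(roll)).
In Python, from plant import observe, capture, get_calibration, sign_off gives the robot as it stands.
- The arm moves only by the tool play_rows, never from a script. Its argument "commands" is a list of rows, each a list of 2 entries, a list of its own where there are three numbers: the shift along the tool's x, y, z in m, then the turn about the tool's z in rad. A call has exactly 8 rows; each row is the pose to reach, as a shift and turn from the pose commanded when the call began, along the tool's axes at that moment; what a row does not reach only later rows make up. A row lasts 1/8 s, in which the tool goes at most 62.5 mm and 10.7 degrees, less where a joint would pass 70% of its speed; a pose out of reach is approached as far as the arm can. A call with a gripper value outside its range is refused whole. "fingers" is the opening, from 0 (shut) to 1 (fully open), set as the call begins (left out, the last holds). The fingers move at their own pace and stop on an object; "grip_force" is the grip in N (left out, the last holds). Time passes only in rows, so rows that repeat a pose let the fingers close, or fill a call up. It gives the time, the measured TCP pose, the force, the opening and the grip force at its end, in the units of the state.
- observe(): the state, without advancing time (a new reading comes with each control period).
- capture(name): name is "scene" or "top" or "wrist"; returns the picture (384x512x3 uint8, blue, green, red); there is no depth.
- get_calibration(name): a dict with "mtx" (3x3 intrinsics, pixels), "R" (3x3) and "t" (3): a world point X has camera coordinates R X + t; the wrist camera has in their place "hand_eye" (4x4, takes a point from camera to tool coordinates, whose origin is the TCP and whose axes are the flange's). Camera axes: x right, y down, z forward; pixel columns grow to the right and rows downward; lengths in m; the calibration is good to about 2 mm. A picture is of the moment at which its call begins: read the wrist's pose just before it. get_calibration takes no time and is no camera call.
- sign_off(): hands the job in; it is judged then, once.
The state is a dict: "t": time; "joint_positions": joint angles; "joint_velocities": joint speeds; "tau": joint torques, N m; "eef_pos": TCP position; "tool_rot": TCP orientation; "wrist_force": force on the tool from outside, world axes, zero at the start; "ft_torque": the same for the moment, N m; "grip_width": finger opening in m; "grasp_force": force on a finger pad.
Only numpy, scipy, OpenCV 4.12 (cv2) and the standard library are available. Lean on these libraries where they do the work, as an engineer would, in place of code of your own. Each camera call takes 0.05 s, during which the arm holds its last target. There are 200 camera calls.

TASK

The capsule dispenser's chutes have no end stop. Press down the key beside the lane that holds the tall capsule, so that it pops out of its nest, and with the other finger stop it on the chute before it slides off the end; touch the capsule only after it has popped, never grip it or lift it, and leave the short capsule in its nest and the other things where they stand. Finish while still holding: that key pressed down by one finger, the tall capsule standing on the chute and resting against the other finger.

Things in the scene. Friction and masses are not known exactly. Their poses are not given: they have to be found in the camera images.
- dispenser: Fixed, white and aluminium capsule dispenser, 150 x 180 mm, 100 mm high. Origin: under its middle, on the table; its front (-x) faces the robot, turned up to 25 degrees; y is its left. Two lanes side by side, centres at y = +23 (left) and -23 mm (right), each a chute falling 25 degrees to the front from a nest that holds one capsule. Outside each lane: a housing 44 x 34 mm, 50 mm high, with a key.
- chute (a point): Midway between the nests, on the plane of the chute surfaces, 72 mm above the table; x points up the slope, y left, z square out of the chute. Nests at x = 0, y = +-23 mm, 6 mm deeper than the chute: a step at x = -20 mm holds the capsule until the nest's floor has lifted it. Chutes: open lower end at x = -125 mm, 40 mm wide inside, walls 12 mm high, middle one 6 mm, outer 4 mm thick.
- gate_left (a point): Point on the left chute's surface, mid-width, 75 mm down the slope from the nest's centre, 40 mm above the table, straight beside the left key (46 mm from its centre along y): a good place for the stopping finger. A fingertip level with the pressed key is here 13 mm above the chute, below the capsules' tops. The freed capsule gets here in about 0.2 s and stops at whatever stands in the chute.
- gate_right (a point): The same for the right chute and the right key.
- key_left_top (a point): Centre of the top of the left key: grey, 28 x 26 mm (dispenser's x, y), 63 mm above the table when up, 53 mm when fully down; 69 mm left of the dispenser's middle and 23 mm in front of it. Pressing it raises the floor of the left nest; the capsule comes free when the key is about 7 mm down.
- key_right_top (a point): The same for the right key and the right nest, 69 mm right of the middle.
- key_left (a joint): How far the left key is pressed, m: 0 up, 0.010 fully down. A spring raises it: 2 N to start, about 6 N fully down. It counts as pressed down beyond 0.007.
- key_right (a joint): The same for the right key.
- tall_capsule: Steel refillable coffee capsule, 32 mm tall, about 70 g, in either nest at the start. Stands square to the sloping chute. Origin: centre of its underside; z along the capsule, away from its base. Flange at the base 35 mm across, 2.5 mm thick; body tapering from 30 to 27 mm across.
- short_capsule: Steel refillable coffee capsule, 18 mm tall, about 50 g, in the other nest, where it must stay. Stands square to the sloping chute. Origin: centre of its underside; z along the capsule, away from its base. Flange at the base 35 mm across, 2.5 mm thick; body tapering from 30 to 27 mm across.
- sugar_jar: Glass jar with a red lid, 60 mm across, 90 mm high, loose, behind the dispenser. Origin under its centre. To be left alone.
- spice_shaker: Spice jar with a red cap, 47 mm across, 97 mm high, loose, behind the dispenser. Origin under its centre. To be left alone.
- garlic_bulb: Garlic bulb, 56 mm, loose, to the left of the dispenser's front. Origin under its centre. To be left alone.
- dropper_bottle: Small brown dropper bottle, 33 mm across, 102 mm high, loose, to the left of the dispenser. Origin under its centre. To be left alone.
- striped_mug: Striped mug, 85 x 122 x 98 mm, loose, near the table's front edge, right. Origin under its middle. To be left alone.
Things that resemble listed ones, but are neither listed nor needed, are in the scene too. What is shaped like the tall_capsule but green is not meant.

How it is judged (in metres and radians):
On the way, in this order (a step that is already met when the one before it is completed fails the run):
1. the key of the tall capsule's lane is being pressed while the capsule is still in its nest (((y of tall_capsule in the frame of chute above 0 m and value of joint key_left above 0.003 m) or (y of tall_capsule in the frame of chute below 0 m and value of joint key_right above 0.003 m)) and x of tall_capsule in the frame of chute above -0.012 m).
2. the tall capsule has popped out and is stopped on the chute by a finger (x of tall_capsule in the frame of chute between -0.1 and -0.02 m and z of tall_capsule in the frame of chute below 0.01 m and angle between the z axis of tall_capsule and the z axis of chute, either way round below 0.3 rad and contact force between any of the fingers, the arm and tall_capsule above 0.03 N and linear speed of tall_capsule below 0.03 m/s), for 0.2 s.
At the end, for the whole second after the job is handed in: The tall capsule stands at rest on its chute (20 to 100 mm down the slope from its nest's centre, within 10 mm of the chute's surface, within 17 degrees of square to it), a finger pushing on it with more than 0.03 N, and its lane's key is held more than 7 mm down (x of tall_capsule in the frame of chute between -0.1 and -0.02 m and z of tall_capsule in the frame of chute below 0.01 m and angle between the z axis of tall_capsule and the z axis of chute, either way round below 0.3 rad and contact force between any of the fingers, the arm and tall_capsule above 0.03 N and linear speed of tall_capsule below 0.02 m/s and ((y of tall_capsule in the frame of chute above 0 m and value of joint key_left above 0.007 m) or (y of tall_capsule in the frame of chute below 0 m and value of joint key_right above 0.007 m))); the arm keeps its last pose, push and grip.
It fails at once if the tall capsule is touched by the robot before it has popped out (contact force between any of the fingers, the arm and tall_capsule above 0.03 N and x of tall_capsule in the frame of chute above -0.012 m).
It fails at once if the tall capsule is gripped or shoved with over 15 N, or lifted off the chute (contact force between any of the fingers, the arm and tall_capsule above 15 N or z of tall_capsule in the frame of chute above 0.015 m).
It fails at once if the tall capsule slides away off the chute (x of tall_capsule in the frame of chute below -0.11 m).
It fails at once if the short capsule leaves its nest (distance of short_capsule from where it was at the start of the episode above 0.012 m).
It fails at once if a bystander is pushed more than 3 cm or toppled (distance of any of sugar_jar, spice_shaker, garlic_bulb, dropper_bottle, striped_mug from where it was at the start of the episode above 0.03 m or angle between any of sugar_jar, spice_shaker, dropper_bottle, striped_mug's own z axis and vertical above 0.5 rad).
It also fails if it takes over 32 s, if anything falls off the work surface, if the arm or the gripper's body presses on something with over 40 N, if the wrist force passes 120 N, or if a joint passes its speed limit or range.

## Working session

There is one attempt and no reset: what is moved stays moved. The work goes in short steps, Python scripts to look and compute and a tool call to move; the robot and the scene stay as the last step left them, time stands still between calls to the robot, and variables do not carry over. Pictures are saved under pics/ and viewed, at most 10 in all, crops included, and the job is handed in when it is done.

Besides the shell and the picture viewer there is one more tool, called after ">>>" in YAML: its name, and indented under it one key for each argument. play_rows: Moves the arm, as the interface text tells. Its arguments: {"type":"object","properties":{"commands":{"type":"array"},"fingers":{"type":"number"},"grip_force":{"type":"number"}},"required":["commands"]}

```bash
mkdir -p pics; python3 - <<'E'
from plant import *
import cv2,numpy as np
s=observe();print({k:s[k] for k in('t','eef_pos','tool_rot','grip_width','wrist_force')})
for n in('scene','top'):
    im=capture(n);cv2.imwrite(f'pics/{n}.png',im);c=get_calibration(n);print(n,c)
    big=cv2.resize(im,(800,600),interpolation=cv2.INTER_CUBIC);cv2.imwrite(f'pics/{n}_b.png',big)
print(get_calibration('wrist'))
E
```

```text
{'t': 0.0, 'eef_pos': array([ 0.20224926, -0.61684538,  0.20381414]), 'tool_rot': array([-1.79850416e+02,  1.56609760e-03,  1.81572950e+01]), 'grip_width': 0.0852692196901975, 'wrist_force': array([ 0.94138605,  0.11238226, -0.92011859])}
scene {'mtx': array([[381.6319709 ,   0.        , 254.49770575],
       [  0.        , 381.6319709 , 197.23194574],
       [  0.        ,   0.        ,   1.        ]]), 'R': array([[-0.87751347, -0.47919551,  0.01848742],
       [-0.23829927,  0.4022756 , -0.88396142],
       [ 0.4161533 , -0.78009359, -0.4671942 ]]), 't': array([0.36589422, 0.29593965, 0.70161756])}
top {'mtx': array([[358.21983716,   0.        , 253.48506624],
       [  0.        , 358.21983716, 193.54394554],
       [  0.        ,   0.        ,   1.        ]]), 'R': array([[-9.18080811e-03, -9.99957803e-01, -3.24211898e-04],
       [-9.96900164e-01,  9.17807025e-03, -7.81397821e-02],
       [ 7.81394605e-02, -3.94179451e-04, -9.96942360e-01]]), 't': array([-0.22341395,  0.56536274,  0.9775819 ])}
{'mtx': array([[284.52650276,   0.        , 254.33714245],
       [  0.        , 284.52650276, 188.38642963],
       [  0.        ,   0.        ,   1.        ]]), 'hand_eye': array([[ 3.02334910e-04, -9.55076067e-01, -2.96360617e-01,
         7.63191064e-02],
       [ 9.99999909e-01,  3.77739586e-04, -1.97175844e-04,
        -4.94158751e-04],
       [ 3.00265066e-04, -2.96360531e-01,  9.55076094e-01,
        -1.69655622e-01],
       [ 0.00000000e+00,  0.00000000e+00,  0.00000000e+00,
         1.00000000e+00]])}
```

View pics/scene_b.png

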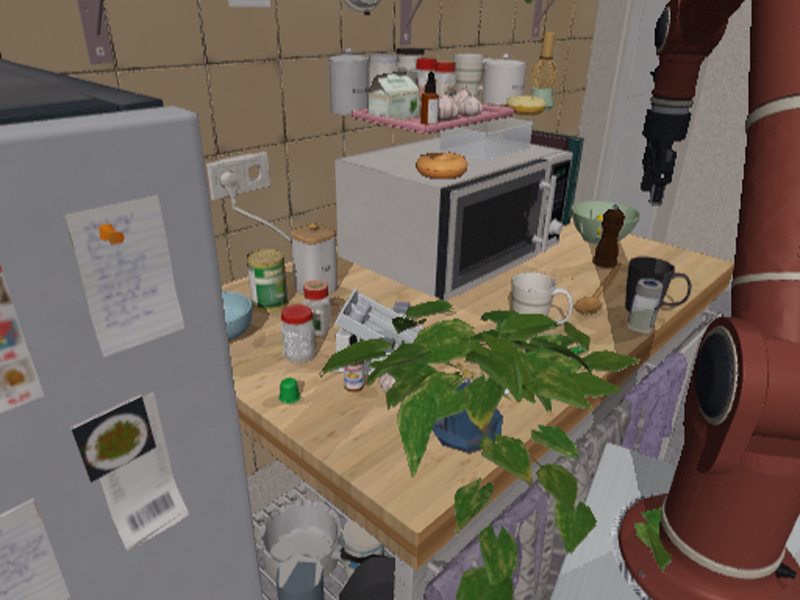

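View pics/top_b.png

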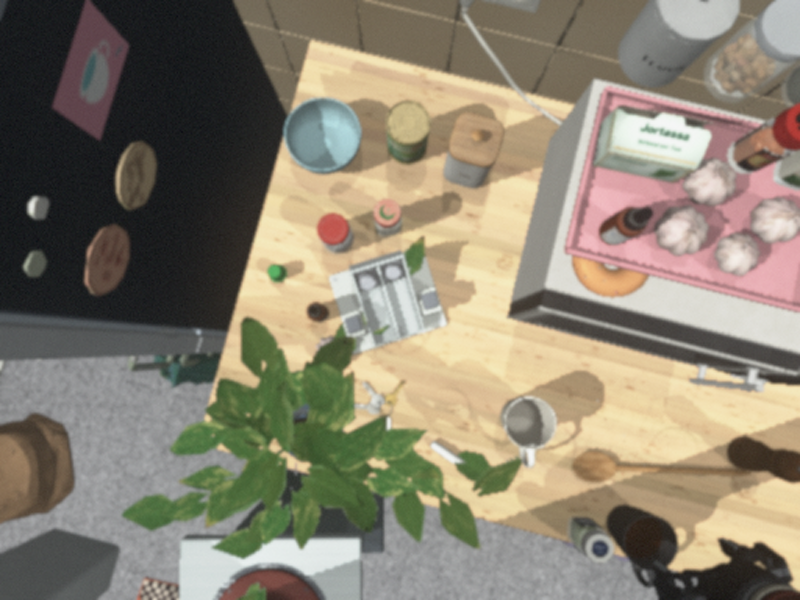

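The scene view has the dispenser half hidden by the plant. The top view shows it at about (390,300) of 800x600, with two capsules at (368,280) and (393,272) and the keys at (355,323) and (430,298). I'll enlarge that part.

```bash
python3 - <<'E'
import cv2
im=cv2.imread('pics/top.png')[150:240,185:305]
cv2.imwrite('pics/topc.png',cv2.resize(im,None,fx=6.5,fy=6.5,interpolation=cv2.INTER_CUBIC))
E
```

```text
(no output)
```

View pics/topc.png

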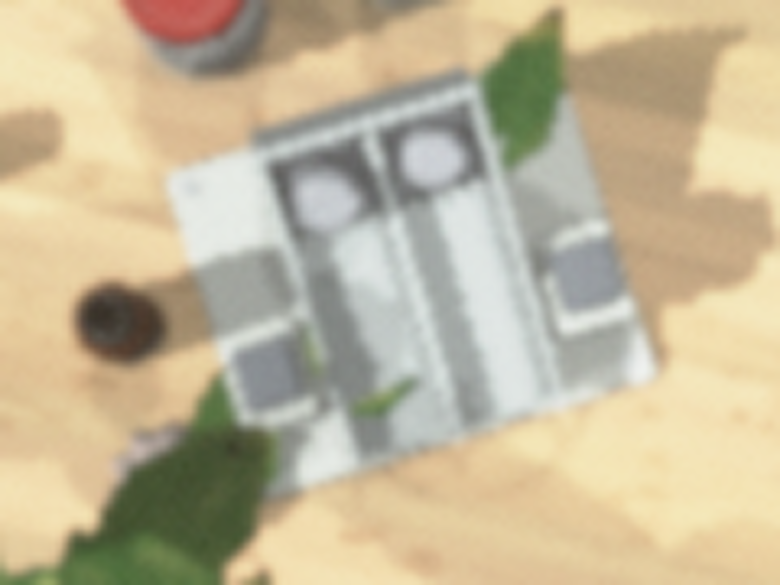

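The crop shows the keys at (270,372) and (588,272), and the capsules at (325,195) and (433,157). Leaves hang over the front-left corner and the rear right.

```bash
cat >h.py <<'E'
from plant import *
import cv2,numpy as np
from scipy.spatial.transform import Rotation as Ro
def ray(n,u,v,z,pose=None):
    c=get_calibration(n)
    d=np.linalg.inv(c['mtx'])@[u,v,1]
    if n=='wrist':
        p,r=pose; Rt=Ro.from_euler('xyz',r,degrees=True).as_matrix(); H=c['hand_eye']
        o=Rt@H[:3,3]+p; d=Rt@H[:3,:3]@d
    else:
        o=-c['R'].T@c['t']; d=c['R'].T@d
    return o+d*(z-o[2])/d[2]
E
python3 - <<'E'
from h import *
T=lambda a,b,z:ray('top',185+(a+.5)/6.5-.5,150+(b+.5)/6.5-.5,z)
for n,a,b,z in [('kL',270,372,.063),('kR',588,272,.063),('cL',325,195,.1),('cR',433,157,.1),('frontR',657,375,.0),('frontL',268,492,.0),('backLhous',170,178,.05)]: print(n,T(a,b,z).round(4))
B=lambda a,b,z:ray('top',a*.64,b*.64,z)
for n,a,b,z in [('mug',530,420,.1),('mill',765,455,.15),('mw corner',515,310,.2),('plant',310,460,.3),('dropper',318,310,.1),('garlic',340,345,.03)]: print(n,B(a,b,z).round(3))
E
```

```text
kL [ 0.5253 -0.1552  0.063 ]
kR [ 0.5652 -0.2863  0.063 ]
cL [ 0.5938 -0.1801  0.1   ]
cR [ 0.6086 -0.2231  0.1   ]
frontR [ 0.525  -0.3197  0.    ]
frontL [ 0.4756 -0.1494  0.    ]
backLhous [ 0.6075 -0.1126  0.05  ]
mug [ 0.364 -0.444  0.1  ]
mill [ 0.315 -0.789  0.15 ]
mw corner [ 0.537 -0.403  0.2  ]
plant [ 0.343 -0.118  0.3  ]
dropper [ 0.546 -0.1    0.1  ]
garlic [ 0.488 -0.129  0.03 ]
```

```bash
python3 - <<'E'
from h import *
def tri(a,b):
    ps=[]
    for n,(u,v) in (('top',a),('scene',b)):
        p0=ray(n,u*.64,v*.64,0.);p1=ray(n,u*.64,v*.64,.5);ps.append((p0,(p1-p0)/np.linalg.norm(p1-p0)))
    A=sum(np.eye(3)-np.outer(d,d) for p,d in ps);bb=sum((np.eye(3)-np.outer(d,d))@p for p,d in ps)
    X=np.linalg.solve(A,bb);return X.round(3),[np.linalg.norm(np.cross(X-p,d)).round(3) for p,d in ps]
print('leafL',tri((345,345),(335,368)),tri((325,365),(365,358)))
print('leafR tip',tri((422,238),(440,303)),tri((422,238),(398,322)))
c=get_calibration('scene')
def pr(X,n='scene'):
    c=get_calibration(n);q=c['mtx']@(c['R']@X+c['t']);return (q[:2]/q[2]/.64).round()
# where along top ray of leaves would show in scene, by height
for nm,u,v in(('Rtip',422,238),('Rbase',408,272),('Ltip',350,335),('Lmid',330,355),('small',378,332)):
    print(nm,[(z,ray('top',u*.64,v*.64,z).round(2)[:2].tolist(),pr(ray('top',u*.64,v*.64,z)).tolist()) for z in(.1,.15,.2,.25,.3,.4)])
E
python3 -c "
import cv2
im=cv2.imread('pics/scene.png')[170:280,185:335]
cv2.imwrite('pics/scc.png',cv2.resize(im,None,fx=5.3,fy=5.3,interpolation=cv2.INTER_CUBIC))"
```

```text
leafL (array([ 0.534, -0.108,  0.028]), [np.float64(0.054), np.float64(0.054)]) (array([ 0.486, -0.09 ,  0.073]), [np.float64(0.036), np.float64(0.036)])
leafR tip (array([ 0.585, -0.3  ,  0.075]), [np.float64(0.086), np.float64(0.086)]) (array([ 0.634, -0.296,  0.009]), [np.float64(0.05), np.float64(0.05)])
Rtip [(0.1, [0.66, -0.27], [354.0, 277.0]), (0.15, [0.65, -0.27], [357.0, 254.0]), (0.2, [0.64, -0.27], [360.0, 230.0]), (0.25, [0.63, -0.27], [364.0, 205.0]), (0.3, [0.63, -0.26], [368.0, 178.0]), (0.4, [0.61, -0.26], [376.0, 120.0])]
Rbase [(0.1, [0.61, -0.25], [373.0, 288.0]), (0.15, [0.6, -0.25], [376.0, 264.0]), (0.2, [0.59, -0.25], [379.0, 239.0]), (0.25, [0.59, -0.25], [382.0, 213.0]), (0.3, [0.58, -0.24], [385.0, 185.0]), (0.4, [0.57, -0.24], [392.0, 124.0])]
Ltip [(0.1, [0.5, -0.15], [397.0, 324.0]), (0.15, [0.5, -0.16], [399.0, 296.0]), (0.2, [0.5, -0.16], [401.0, 267.0]), (0.25, [0.5, -0.16], [404.0, 237.0]), (0.3, [0.5, -0.17], [407.0, 205.0]), (0.4, [0.5, -0.18], [412.0, 137.0])]
Lmid [(0.1, [0.47, -0.12], [405.0, 338.0]), (0.15, [0.47, -0.13], [407.0, 308.0]), (0.2, [0.47, -0.13], [409.0, 278.0]), (0.25, [0.47, -0.14], [411.0, 246.0]), (0.3, [0.47, -0.14], [414.0, 212.0]), (0.4, [0.48, -0.16], [419.0, 141.0])]
small [(0.1, [0.51, -0.2], [407.0, 312.0]), (0.15, [0.51, -0.2], [409.0, 285.0]), (0.2, [0.51, -0.2], [411.0, 258.0]), (0.25, [0.5, -0.2], [413.0, 229.0]), (0.3, [0.5, -0.2], [415.0, 198.0]), (0.4, [0.5, -0.21], [420.0, 133.0])]
```

View pics/scc.png

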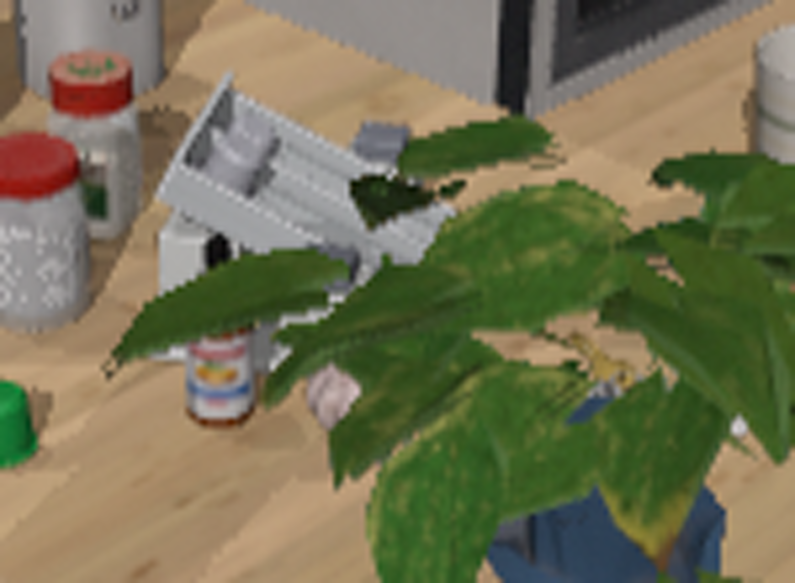

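The scene crop shows the nests at about (235,150) with both capsules overlapping, and a leaf hovering over the left chute. That isn't clear enough, so I'll bring the wrist camera over. The microwave corner is near (0.54,-0.40), so I'll pass in front of it.

>>> play_rows:
  commands:
    - [[0.03,-0.02,-0.005],0]
    - [[0.075,-0.05,-0.01],0]
    - [[0.12,-0.08,-0.015],0]
    - [[0.165,-0.11,-0.02],0]
    - [[0.21,-0.14,-0.025],0]
    - [[0.245,-0.165,-0.026],0]
    - [[0.268,-0.182,-0.026],0]
    - [[0.268,-0.182,-0.026],0]
  fingers: 0.4
  grip_force: 60

```text
t: 1.1
eef_pos: [0.4022, -0.3583, 0.2307]
tool_rot: [-179.9, -0.1, 18.5]
wrist_force: [-0.4, -1.0, -0.2]
grip_width: 0.0344
grasp_force: 0.0
```

>>> play_rows:
  commands:
    - [[0.02,-0.01,0],0]
    - [[0.05,-0.025,0],0]
    - [[0.09,-0.04,0],0]
    - [[0.12,-0.055,0],0]
    - [[0.15,-0.068,0],0]
    - [[0.17,-0.078,0],0]
    - [[0.175,-0.08,0],0]
    - [[0.175,-0.08,0],0]

```text
t: 2.1
eef_pos: [0.541, -0.232, 0.2308]
tool_rot: [180.0, 0.1, 18.1]
wrist_force: [0.7, 0.2, -0.1]
grip_width: 0.034
grasp_force: 0.0
```

```bash
python3 - <<'E'
from h import *
s=observe();print({k:s[k] for k in('t','eef_pos','tool_rot','grip_width','wrist_force')})
im=capture('wrist');cv2.imwrite('pics/w1.png',im);np.savez('w1.npz',p=s['eef_pos'],r=s['tool_rot'])
cv2.imwrite('pics/w1b.png',cv2.resize(im,(800,600),interpolation=cv2.INTER_CUBIC))
E
```

```text
{'t': 2.1, 'eef_pos': array([ 0.54098697, -0.23196239,  0.23083519]), 'tool_rot': array([1.79972365e+02, 7.68044981e-02, 1.80675373e+01]), 'grip_width': 0.03403773797378273, 'wrist_force': array([ 0.72920605,  0.22110207, -0.05316691])}
```

View pics/w1b.png

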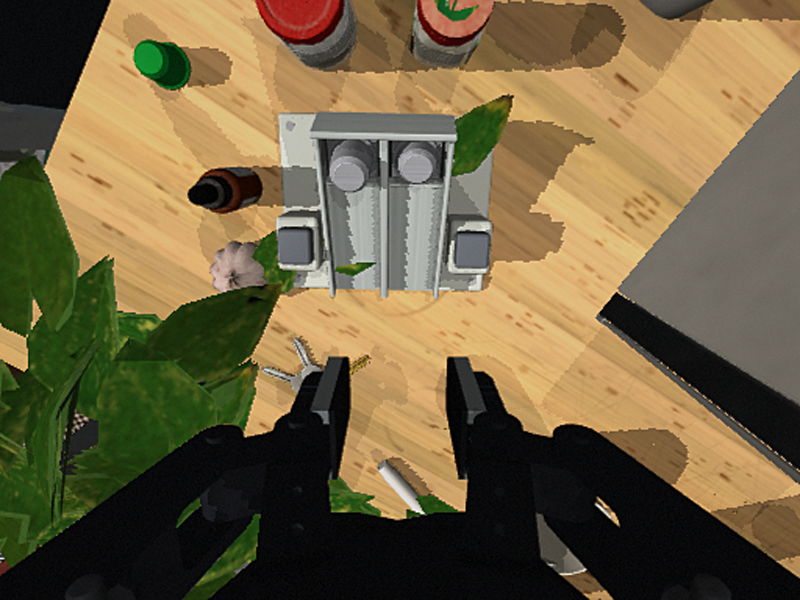

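The wrist view shows the longer, tall capsule in the left lane at (350,166) and the short one at (418,162). The keys are at (296,245) and (472,249), and the leaf tips pass through the housing, so they are probably not solid.

```bash
python3 - <<'E'
from h import *
d=np.load('w1.npz');P=(d['p'],d['r'])
im=cv2.imread('pics/w1.png')[130:195,170:325]
cv2.imwrite('pics/w1c.png',cv2.resize(im,None,fx=5,fy=5,interpolation=cv2.INTER_CUBIC))
k=[ray('wrist',u*.64,v*.64,.063,P) for u,v in((296,245.5),(472.5,249))]
print(k,np.linalg.norm(k[0]-k[1]))
e=(k[0]-k[1])[:2];print(np.degrees(np.arctan2(-e[0],e[1])))
E
```

```text
[array([ 0.52680481, -0.15409203,  0.063     ]), array([ 0.56635807, -0.2840274 ,  0.063     ])] 0.13582216454615717
16.930625630963373
```

View pics/w1c.png

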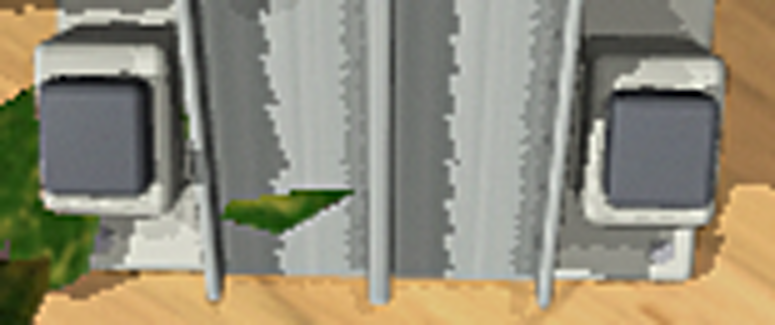

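The positions agree with the top view: left key (0.526,-0.155), yaw 16.9°. I'll move above the left key and gate first, then down to 85 mm.

>>> play_rows:
  commands:
    - [[0.003,-0.02,0],0.01]
    - [[0.007,-0.045,0.01],0.02]
    - [[0.009,-0.055,0.04],0.02]
    - [[0.009,-0.055,0.075],0.02]
    - [[0.009,-0.055,0.11],0.02]
    - [[0.009,-0.055,0.135],0.02]
    - [[0.009,-0.055,0.146],0.02]
    - [[0.009,-0.055,0.146],0.02]

```text
t: 3.15
eef_pos: [0.5327, -0.1765, 0.0849]
tool_rot: [-180.0, 0.1, 16.9]
wrist_force: [0.5, -0.8, -0.2]
grip_width: 0.0342
grasp_force: 0.0
```

```bash
python3 - <<'E'
from h import *
s=observe();print({k:s[k] for k in('t','eef_pos','tool_rot','grip_width','wrist_force')})
im=capture('wrist');cv2.imwrite('pics/w2.png',im)
cv2.imwrite('pics/w2b.png',cv2.resize(im[100:320,110:400],None,fx=2.7,fy=2.7,interpolation=cv2.INTER_CUBIC))
p=s['eef_pos'];r=np.radians(s['tool_rot'][2]);y=np.array([-np.sin(r),np.cos(r)]);print('yaw',s['tool_rot'][2],'rel key, disp axes', np.array([[.957,.291],[-.291,.957]])@(p[:2]-[.5263,-.1546]))
E
```

```text
{'t': 3.15, 'eef_pos': array([ 0.53268768, -0.17645682,  0.08488898]), 'tool_rot': array([-1.79997175e+02,  5.34571010e-02,  1.69275308e+01]), 'grip_width': 0.03415278622614797, 'wrist_force': array([ 0.51730345, -0.79264134, -0.21233345])}
yaw 16.9275308222876 rel key, disp axes [-0.00024733 -0.02277579]
```

View pics/w2b.png

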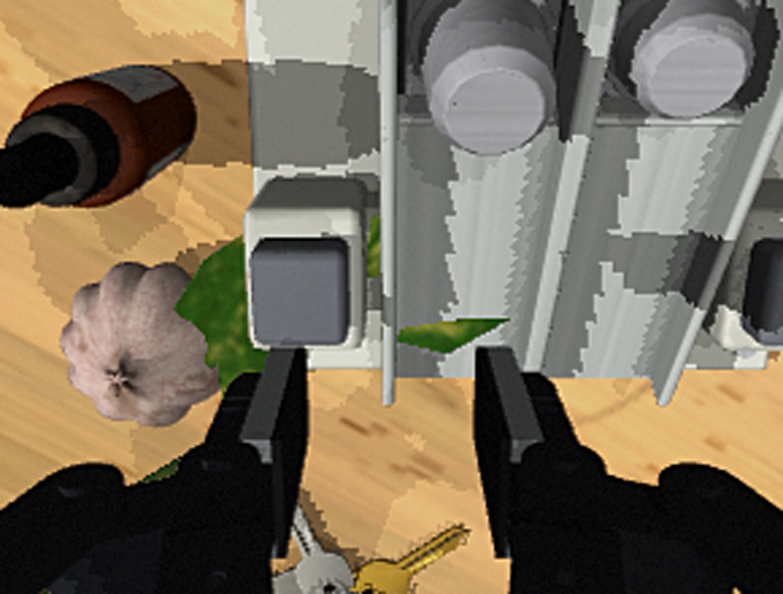

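The fingers line up with the key and the gate. I'll widen slightly so the stopping pad sits at mid-lane, then press.

>>> play_rows:
  commands:
    - [[0,0,0.004],0]
    - [[0,0,0.01],0]
    - [[0,0,0.015],0]
    - [[0,0,0.019],0]
    - [[0,0,0.023],0]
    - [[0,0,0.027],0]
    - [[0,0,0.031],0]
    - [[0,0,0.031],0]
  fingers: 0.47

```text
t: 4.2
eef_pos: [0.533, -0.1755, 0.0536]
tool_rot: [-180.0, 0.0, 17.0]
wrist_force: [-1.0, 0.4, -0.0]
grip_width: 0.0398
grasp_force: 0.0
```

>>> play_rows:
  commands:
    - [[0,0,0],0]
    - [[0,0,0],0]
    - [[0,0,0],0]
    - [[0,0,0],0]
    - [[0,0,0],0]
    - [[0,0,0],0]
    - [[0,0,0],0]
    - [[0,0,0],0]

```text
t: 5.2
eef_pos: [0.5332, -0.1755, 0.054]
tool_rot: [-180.0, -0.0, 17.0]
wrist_force: [1.0, -0.1, -0.5]
grip_width: 0.0405
grasp_force: 0.0
```

```bash
python3 - <<'E'
from h import *
s=observe();print({k:s[k] for k in('t','eef_pos','tool_rot','grip_width','wrist_force','ft_torque')})
im=capture('wrist');cv2.imwrite('pics/w3.png',im)
cv2.imwrite('pics/w3b.png',cv2.resize(im[70:290,110:400],None,fx=2.7,fy=2.7,interpolation=cv2.INTER_CUBIC))
F=[]
for i in range(10): capture('top');F.append(observe()['wrist_force'])
print(np.mean(F,0),np.std(F,0))
E
```

```text
{'t': 5.2, 'eef_pos': array([ 0.53323551, -0.17554776,  0.05403329]), 'tool_rot': array([-1.79995289e+02, -1.17562082e-03,  1.70062658e+01]), 'grip_width': 0.04053898992792158, 'wrist_force': array([ 0.99895784, -0.06505455, -0.54310174]), 'ft_torque': array([-0.00987746,  0.02008349,  0.04278434])}
[ 0.22584115  0.03999813 -0.04250137] [0.36457872 0.55692409 0.37943755]
```

View pics/w3b.png

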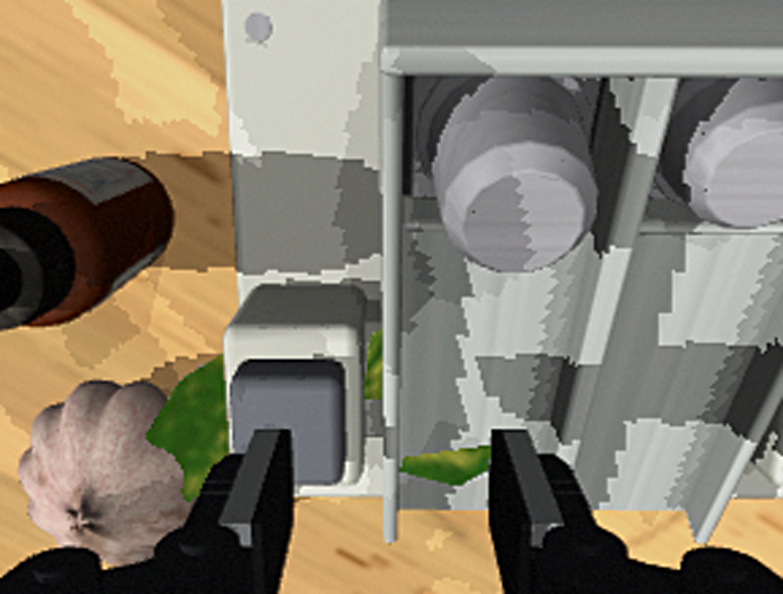

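```bash
python3 - <<'E'
from h import *
c=get_calibration('wrist');H=c['hand_eye']
for nm,u,v,yt in(('L',290,430,-.0203),('R',490,430,.0203)):
    d=H[:3,:3]@(np.linalg.inv(c['mtx'])@[110+u/2.7,70+v/2.7,1]);o=H[:3,3]
    print(nm,(o+d*(yt-o[1])/d[1]).round(4))
d=np.load('w1.npz')
for nm,u,v,yt in(('L',349,358,-.017),('R',447,358,.017)):
    dd=H[:3,:3]@(np.linalg.inv(c['mtx'])@[u*.64,v*.64,1]);o=H[:3,3]
    print(nm,(o+dd*(yt-o[1])/dd[1]).round(4))
s=observe();P=(s['eef_pos'],s['tool_rot'])
for z in(.053,.058,.063):
    print(z,[ray('wrist',110+u/2.7,70+v/2.7,z,P).round(4) for u,v in((233,370),(345,370))])
E
```

```text
L [ 0.0103 -0.0203 -0.0306]
R [ 0.0071  0.0203 -0.0241]
L [ 0.0108 -0.017  -0.0316]
R [ 0.0083  0.017  -0.0263]
0.053 [array([ 0.5325, -0.1363,  0.053 ]), array([ 0.5403, -0.1617,  0.053 ])]
0.058 [array([ 0.5347, -0.1368,  0.058 ]), array([ 0.5422, -0.1615,  0.058 ])]
0.063 [array([ 0.5368, -0.1373,  0.063 ]), array([ 0.5442, -0.1612,  0.063 ])]
```

No contact yet: the part-open tips stand farther back than I assumed. I'll descend in small steps with force checks.

>>> play_rows:
  commands:
    - [[0,0,0.002],0]
    - [[0,0,0.004],0]
    - [[0,0,0.006],0]
    - [[0,0,0.006],0]
    - [[0,0,0.006],0]
    - [[0,0,0.006],0]
    - [[0,0,0.006],0]
    - [[0,0,0.006],0]

```text
t: 6.75
eef_pos: [0.5333, -0.1756, 0.0481]
tool_rot: [-180.0, -0.0, 17.0]
wrist_force: [0.0, 0.5, -0.3]
grip_width: 0.04
grasp_force: 0.0
```

```bash
cat > f.py <<'E'
from h import *
F=[];M=[]
for i in range(6): capture('top');s=observe();F.append(s['wrist_force']);M.append(s['ft_torque'])
print(s['t'],s['eef_pos'].round(4),np.mean(F,0).round(2),np.mean(M,0).round(3))
im=capture('wrist');np.save('prev.npy',im)
cv2.imwrite('pics/w_%d.png'%(s['t']*100),im)
E
python3 f.py
```

```text
7.05 [ 0.5332 -0.1756  0.048 ] [ 0.4   0.02 -0.15] [0.001 0.015 0.005]
```

>>> play_rows:
  commands:
    - [[0,0,0.002],0]
    - [[0,0,0.004],0]
    - [[0,0,0.006],0]
    - [[0,0,0.006],0]
    - [[0,0,0.006],0]
    - [[0,0,0.006],0]
    - [[0,0,0.006],0]
    - [[0,0,0.006],0]

```text
t: 8.1
eef_pos: [0.5333, -0.1756, 0.0421]
tool_rot: [180.0, -0.0, 17.0]
wrist_force: [-0.7, 0.2, -0.5]
grip_width: 0.0402
grasp_force: 0.0
```

```bash
python3 f.py; python3 -c "
import cv2,glob
a=cv2.imread(sorted(glob.glob('pics/w_*.png'),key=lambda f:int(f[7:-4]))[-1])[60:290,110:400]
cv2.imwrite('pics/w4b.png',cv2.resize(a,None,fx=2.6,fy=2.6,interpolation=cv2.INTER_CUBIC))"
```

```text
8.4 [ 0.5332 -0.1756  0.042 ] [-0.29  0.35  0.08] [ 0.007 -0.008 -0.016]
```

View pics/w4b.png

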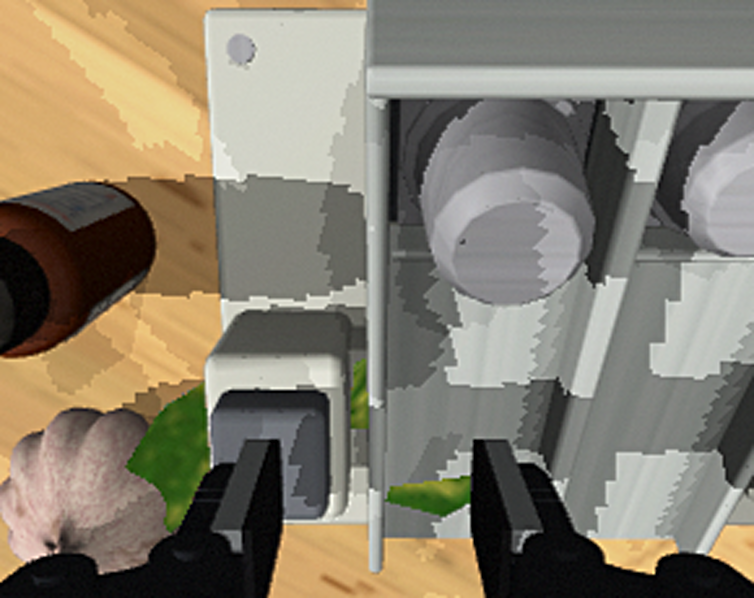

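Still no force. From the image, the tips sit about 27 mm behind the TCP, so contact should come near TCP z = 0.036. Continuing down.

>>> play_rows:
  commands:
    - [[0,0,0.002],0]
    - [[0,0,0.004],0]
    - [[0,0,0.006],0]
    - [[0,0,0.008],0]
    - [[0,0,0.008],0]
    - [[0,0,0.008],0]
    - [[0,0,0.008],0]
    - [[0,0,0.008],0]

```text
t: 9.45
eef_pos: [0.5332, -0.1755, 0.0341]
tool_rot: [-180.0, -0.0, 17.0]
wrist_force: [-0.5, 0.6, 2.0]
grip_width: 0.0402
grasp_force: 1.5
```

```bash
python3 f.py; python3 -c "
import cv2,glob
a=cv2.imread(sorted(glob.glob('pics/w_*.png'),key=lambda f:int(f[7:-4]))[-1])[60:290,110:400]
cv2.imwrite('pics/w5b.png',cv2.resize(a,None,fx=2.6,fy=2.6,interpolation=cv2.INTER_CUBIC))"
```

```text
9.75 [ 0.5332 -0.1755  0.034 ] [-1.13  0.36  3.32] [0.116 0.245 0.027]
```

Contact: about 3.3 N, so the key is roughly 3 mm down. Now the rest of the press, another 6 mm.

>>> play_rows:
  commands:
    - [[0,0,0.002],0]
    - [[0,0,0.004],0]
    - [[0,0,0.006],0]
    - [[0,0,0.006],0]
    - [[0,0,0.006],0]
    - [[0,0,0.006],0]
    - [[0,0,0.006],0]
    - [[0,0,0.006],0]

```text
t: 10.8
eef_pos: [0.5332, -0.1755, 0.0281]
tool_rot: [-180.0, 0.0, 17.0]
wrist_force: [-1.7, 0.5, 5.8]
grip_width: 0.0399
grasp_force: 2.7
```

```bash
python3 f.py; python3 -c "
import cv2,glob
a=cv2.imread(sorted(glob.glob('pics/w_*.png'),key=lambda f:int(f[7:-4]))[-1])[60:290,110:400]
cv2.imwrite('pics/w6b.png',cv2.resize(a,None,fx=2.6,fy=2.6,interpolation=cv2.INTER_CUBIC))"
```

```text
11.1 [ 0.5332 -0.1755  0.0281] [-1.5   0.18  5.07] [0.19  0.389 0.016]
```

View pics/w6b.png

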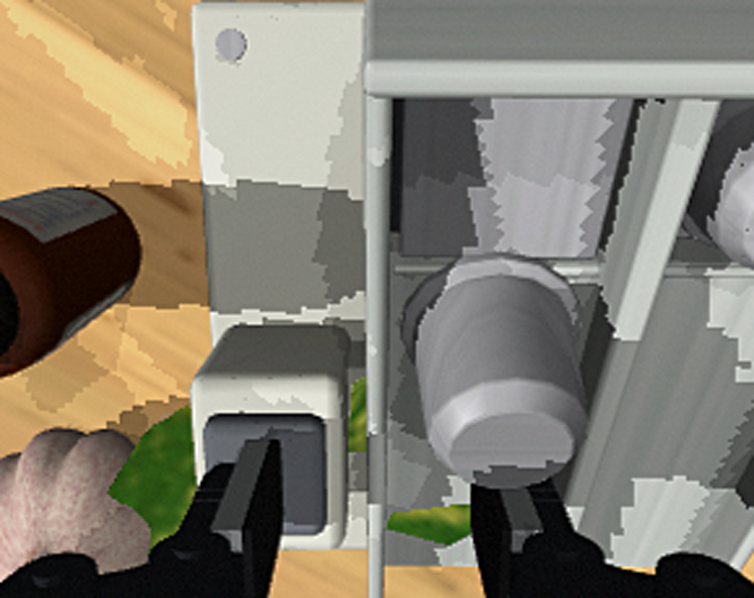

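It shows the capsule has popped and stands on the chute against the right-hand finger at about (505,440), with the key down under the other. I'll press 1 mm more for margin and settle.

>>> play_rows:
  commands:
    - [[0,0,0.0005],0]
    - [[0,0,0.001],0]
    - [[0,0,0.001],0]
    - [[0,0,0.001],0]
    - [[0,0,0.001],0]
    - [[0,0,0.001],0]
    - [[0,0,0.001],0]
    - [[0,0,0.001],0]

```text
t: 12.15
eef_pos: [0.5332, -0.1755, 0.0272]
tool_rot: [-180.0, 0.0, 17.0]
wrist_force: [-1.7, -0.0, 6.2]
grip_width: 0.0399
grasp_force: 3.1
```

```bash
python3 - <<'E'
from h import *
a=cv2.imread('pics/w_1110.png').astype(int)
exec(open('f.py').read())
b=capture('wrist').astype(int)
print('motion',abs(b-im.astype(int)).mean(),abs(im-a).mean())
E
```

```text
12.45 [ 0.5332 -0.1755  0.0272] [-1.64  0.    5.68] [0.226 0.412 0.005]
motion 1.57318115234375 4.2422841389973955
```

```bash
python3 -c "
from plant import *
print(sign_off())"
```

```text
the job is handed in; nothing more can be done
None
```

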